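# Complete the shelf trays in the food pantry

### The job

Four cardboard shelf trays on the sorting table are each one item short. Fill each tray: stand the loose soup can, squat tin, sauce jar and drink carton each in the empty front place of the tray that holds its own kind, flat on the tray's floor and with the carton square in its row. Keep everything upright, set things down gently rather than dropping them, and leave the oil bottle and the tea box, which have no tray here, standing where they are.

Things in the scene. Friction and masses are not known exactly. Their poses are not given: they have to be found in the camera images.
- soup_mid (a point): Loose soup can standing on the table: slim tall soup can, steel ends with a pull tab and a plain paper label round the side, a cylinder 58 mm in diameter and 104 mm tall, about 0.22 kg. The point is at its centre, half-way up (52 mm above its underside); z points up.
- tin_mid (a point): Loose squat tin standing on the table: squat bare-steel tin with ribbed side and a pull tab on top, a cylinder 68 mm in diameter and 52 mm tall, about 0.2 kg. The point is at its centre, half-way up (26 mm above its underside); z points up.
- jar_mid (a point): Loose sauce jar standing on the table: straight-sided glass jar of brownish-red sauce with a white screw lid as wide as the jar, a cylinder 62 mm in diameter and 96 mm tall, about 0.38 kg. The point is at its centre, half-way up (48 mm above its underside); z points up.
- carton_mid (a point): Loose drink carton standing on the table: upright plain paper drink carton with a small white screw cap (8 mm high) on top, 60 mm (its x) by 46 mm (its y) and 124 mm tall without the cap, about 0.34 kg. The point is at its centre, half-way up (62 mm above its underside); z points up; it stands turned by any angle up to 60 degrees.
- soup_tray_gap (a point): Fixed cardboard shelf tray for the soup can. Point: centre of its empty front place, on its floor 3 mm above the table. x: level along the row, to two soup cans held fast by film, first 38 mm away; within 0.25 rad of straight ahead. y: across. Place 74 (x) by 74 mm (y), walls 3 mm thick, front and sides 14 mm above the table; round the held goods 45 mm.
- tin_tray_gap (a point): Fixed cardboard shelf tray for the squat tin. Point: centre of its empty front place, on its floor 3 mm above the table. x: level along the row, to two squat tins held fast by film, first 43 mm away; within 0.25 rad of straight ahead. y: across. Place 84 (x) by 84 mm (y), walls 3 mm thick, front and sides 14 mm above the table; round the held goods 26 mm.
- jar_tray_gap (a point): Fixed cardboard shelf tray for the sauce jar. Point: centre of its empty front place, on its floor 3 mm above the table. x: level along the row, to two sauce jars held fast by film, first 40 mm away; within 0.25 rad of straight ahead. y: across. Place 78 (x) by 78 mm (y), walls 3 mm thick, front and sides 14 mm above the table; round the held goods 45 mm.
- carton_tray_gap (a point): Fixed cardboard shelf tray for the drink carton. Point: centre of its empty front place, on its floor 3 mm above the table. x: level along the row, to two drink cartons held fast by film, first 39 mm away; within 0.25 rad of straight ahead. y: across. Place 76 (x) by 62 mm (y), walls 3 mm thick, front and sides 14 mm above the table; round the held goods 50 mm.
- oil_mid (a point): Oil bottle with no tray here, to be left standing: round green glass bottle, 58 mm in diameter and 200 mm tall, loose, 0.55 kg, standing among the four groceries. The point is on its axis, 100 mm above its underside.
- tea_mid (a point): Tea box with no tray here, to be left standing: brown cardboard box with a grey band, 55 mm (x) by 70 mm (y) by 108 mm tall, loose, 0.16 kg, standing among the four groceries. The point is at its centre, 54 mm above its underside.
Not all that is in view belongs to the job. Leave any green or purple look-alike of the part that bears tin_mid alone.

How it is judged:
By the outcome, as a careful person would: the job done as asked, in the order asked, and still so for the second after the job is handed in, with the robot touching nothing.
It also fails if it takes over 106 s, if anything falls off the work surface, if the arm or the gripper's body presses on something with over 40 N, if the wrist force passes 120 N, or if a joint passes its speed limit or range.

### The arm

A 6-joint arm with a two-finger parallel gripper is mounted at the origin on the work surface. World frame = base frame: x ahead of the robot, y to its left, z up, the work surface at z = 0. Lengths are in m, angles in degrees, forces in N, time in s.
With the tool pointing down it reaches from about 0.325 to 0.9 m from the base axis. Payload 6.1 kg.
Tool frame: the origin (TCP) lies at the very end of the fingers, on their centre line; the grasp point (between the pads) lies 19 mm behind it; z points along the fingers, y is the line along which they close (so a half turn about z gives the same grasp; the last joint's range is limited). The gripper opens to 87 mm and grips with 3 to 60 N. Pads are 19 mm wide; open, the fingers measure 117 mm over their backs; the gripper's body (75 mm by 190 mm) begins 51 mm behind the grasp point.
Start: joints at [-79.074, 12.628, 87.462, -0, 79.91, -7.225], TCP at [0.195, -0.594, 0.223] pointing down, gripper open.
Joint ranges: [-170.65, 170.65], [-52.31, 119.04], [5.05, 147.46], [-71.25, 251.25], [11.57, 151.72], [-153.62, 153.62]. Speed limits (degrees/s): [147.25, 147.25, 172.46, 180, 180, 180].

### API

Orientations are given as a 3x3 rotation matrix whose columns are the frame's x, y, z axes.
In Python, from workcell import r gives the robot as it stands.
- The arm moves only by the tool send_rows, never from a script. Its argument "deltas" is a list of rows, each a list of 3 entries, a list of its own where there are three numbers: the shift along the tool's x, y, z in units of 50 mm (1.0 is 50 mm), then the turn, a rotation vector about the tool's x, y, z in units of 10 degrees (1.0 is 10 degrees), then the closure in counts, from 0 (fully open) to 255 (shut). A call has 1 to 20 rows; each row shifts and turns the commanded pose from where the row before left it, along the tool's axes as they then stand; what a row does not reach is not made up. A row lasts 1/8 s, in which the tool goes at most 62.5 mm and 10.7 degrees, less where a joint would pass 70% of its speed; a pose out of reach is approached as far as the arm can. A call is refused whole if a number of a shift passes 1 or a number of a turn 1, either way. A call with a gripper value outside its range is refused whole. The fingers move at their own pace and stop on an object; the grip force is fixed at half the most. Time passes only in rows, so rows that do not move let the fingers close. It gives the time, the measured TCP pose, the force, the opening and the grip force at its end, in the units of the state.
- r.get_obs(): the state, without advancing time (a new reading comes with each control period).
- r.grab_frame(name): name is "scene" or "side" or "wrist"; returns the picture (420x560x3 uint8, red, green, blue); there is no depth.
- r.calibration(name): a dict with "vertical_fov" (degrees; the focal length in pixels is half the picture's height over the tangent of half this angle, whatever the lens; pixels are square), "cx", "cy" (the principal point, pixels), "k1" (the pictures are not rectified: a ray, as slopes to the right and down, at radius r is drawn at 1 + k1 r^2 times it, then the intrinsics apply), "R" (3x3) and "t" (3): a world point X has camera coordinates R X + t. Camera axes: x right, y down, z forward; pixel columns grow to the right and rows downward; lengths in m; the calibration is good to about 2 mm. A picture is of the moment at which its call begins: read the wrist's pose just before it. calibration takes no time and is no camera call; for the wrist camera it gives the pose at the moment of the call.
- r.job_done(): hands the job in; it is judged then, once.
Trained networks look in the newest picture that a camera, given by its name, has taken for a name from the list of things; names that differ only in an ending like _2 or _b are one class to them, and where a whole thing is asked for, a point or a joint stands for the part that bears it (a point fixed in the world has none). Each returns a list of dicts, best first, with "score" (0 to 1); they miss things now and then, are a little off and sometimes report something else, mostly with a low value. They report only what shows in the picture. A call takes as long as a camera call. They do not tell look-alikes from the thing itself.
- r.silhouettes(camera, label): "pixels" (420x560 bool, what is visible of it) and "position" ([row, column] in pixels, amid what is visible of it).
The state is a dict: "time_s": time; "joints": joint angles; "joint_vel": joint speeds; "effort": joint torques, N m; "ee_pos": TCP position; "tool_rot": TCP orientation; "ft_force": force on the tool from outside, world axes, zero at the start; "torque": the same for the moment, N m; "grip_width": finger opening in m; "gripper_force": force on a finger pad.
Only numpy, scipy, OpenCV 4.12 (cv2) and the standard library are available. Lean on these libraries where they do the work, as an engineer would, in place of code of your own. Each camera call takes 0.05 s, during which the arm holds its last target. There are 200 camera calls.

## Working session

There is one attempt and no reset: what is moved stays moved. The work goes in short steps, Python scripts to look and compute and a tool call to move; the robot and the scene stay as the last step left them, time stands still between calls to the robot, and variables do not carry over. Pictures are saved under pics/ and viewed, at most 14 in all, crops included, and the job is handed in when it is done.

Besides the shell and the picture viewer there is one more tool, called after "Request:" as name(argument=value, ...) on one line, values as JSON. send_rows: Moves the arm, as the interface text tells. Its arguments: {"type":"object","properties":{"deltas":{"type":"array","items":{"type":"array"}}},"required":["deltas"]}

```bash
ls; mkdir -p pics; python3 - <<'E'
from workcell import r
import cv2,numpy as np
for c in("scene","side"):
    im=r.grab_frame(c); cv2.imwrite(f"pics/{c}0.png",im[:,:,::-1]); k=r.calibration(c)
    R=np.array(k["R"]);print(c,k["vertical_fov"],k["cx"],k["cy"],k["k1"],(-R.T@np.array(k["t"])).round(3),R[2].round(2))
    for n in "soup_mid tin_mid jar_mid carton_mid oil_mid tea_mid soup_tray_gap tin_tray_gap jar_tray_gap carton_tray_gap".split():
        try: print(n,[(round(d["score"],2),np.round(d["position"]).tolist(),int(d["pixels"].sum())) for d in r.silhouettes(c,n)])
        except Exception as e: print(n,e)
E
```

```text
pics
scene 54.84923041037987 284.0347191333893 204.80202446245028 0.0024567289271935247 [ 1.285 -0.253  0.757] [-0.76  0.22 -0.61]
soup_mid [(0.84, [218.0, 258.0], 889)]
tin_mid [(0.86, [227.0, 209.0], 691), (0.65, [195.0, 244.0], 282), (0.64, [201.0, 217.0], 562), (0.6, [200.0, 181.0], 606), (0.55, [268.0, 206.0], 854)]
jar_mid [(0.8, [204.0, 355.0], 775)]
carton_mid [(0.57, [230.0, 143.0], 1438)]
oil_mid [(0.64, [194.0, 312.0], 1094)]
tea_mid [(0.96, [187.0, 398.0], 1142)]
soup_tray_gap [(0.78, [278.0, 375.0], 3366)]
tin_tray_gap [(0.65, [258.0, 438.0], 2684)]
jar_tray_gap [(0.87, [320.0, 140.0], 3939)]
carton_tray_gap [(0.7, [302.0, 270.0], 2725)]
side 51.6693524551986 273.79693905127874 200.22930687044948 -0.036810708939678305 [0.26  0.784 0.983] [ 0.19 -0.64 -0.75]
soup_mid [(0.87, [180.0, 290.0], 547), (0.41, [166.0, 304.0], 457)]
tin_mid [(0.83, [198.0, 325.0], 615), (0.65, [178.0, 345.0], 525), (0.64, [150.0, 265.0], 444), (0.58, [155.0, 353.0], 452), (0.29, [178.0, 289.0], 555)]
jar_mid [(0.87, [268.0, 266.0], 853)]
carton_mid [(0.62, [125.0, 313.0], 780)]
oil_mid [(0.93, [223.0, 285.0], 1059)]
tea_mid [(0.55, [323.0, 257.0], 1454)]
soup_tray_gap [(0.96, [230.0, 179.0], 2671)]
tin_tray_gap [(0.64, [294.0, 169.0], 3407)]
jar_tray_gap [(0.74, [119.0, 248.0], 1717), (0.26, [292.0, 169.0], 3404)]
carton_tray_gap [(0.75, [167.0, 211.0], 2178)]
```

View pics/scene0.png

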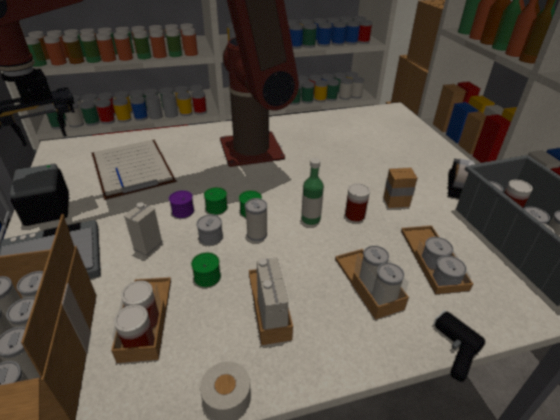

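View pics/side0.png

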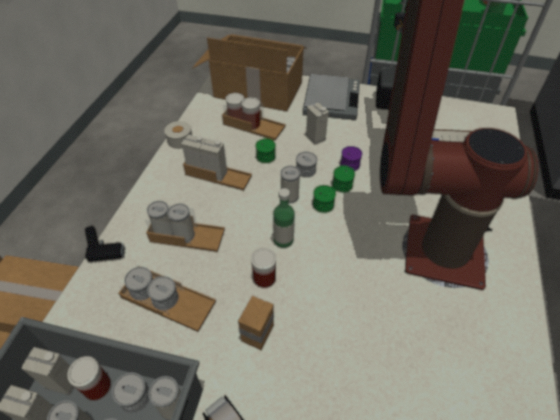

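```bash
cat > h.py <<'E'
from workcell import r
import cv2,numpy as np
from scipy.optimize import minimize
def proj(k,X):
    c=np.atleast_2d(X)@np.array(k["R"]).T+np.array(k["t"]); s=c[:,:2]/c[:,2:]
    f=210/np.tan(np.radians(k["vertical_fov"]/2)); s=s*(1+k["k1"]*(s**2).sum(1,keepdims=True))
    return s*f+[k["cx"],k["cy"]]
def ray(k,u,v):
    f=210/np.tan(np.radians(k["vertical_fov"]/2)); d=np.array([(u-k["cx"])/f,(v-k["cy"])/f]);s=d.copy()
    for _ in range(10): s=d/(1+k["k1"]*(s@s))
    R=np.array(k["R"]); return -R.T@np.array(k["t"]), R.T@np.r_[s,1]
def onz(k,u,v,z):
    o,d=ray(k,u,v); return (o+d*(z-o[2])/d[2])[:2]
def box(x0,x1,y0,y1,z0,z1): return np.array([[a,b,c] for a in(x0,x1) for b in(y0,y1) for c in(z0,z1)])
def cyl(x,rad,z0,z1):
    a=np.linspace(0,2*np.pi,24,endpoint=False); return np.array([[x+rad*np.cos(t),rad*np.sin(t),z] for t in a for z in(z0,z1)])
MODEL=dict(soup_mid=[cyl(0,.029,0,.104)],tin_mid=[cyl(0,.034,0,.052)],jar_mid=[cyl(0,.031,0,.096)],
 carton_mid=[box(-.03,.03,-.023,.023,0,.124)],tea_mid=[box(-.0275,.0275,-.035,.035,0,.108)],
 oil_mid=[cyl(0,.029,0,.12),cyl(0,.012,0.1,.2)])
def place(P,p):
    c,s=np.cos(p[2]),np.sin(p[2]); return P@np.array([[c,s,0],[-s,c,0],[0,0,1]])+[p[0],p[1],0]
def render(k,parts,p,S=4):
    m=np.zeros((420*S,560*S),np.uint8)
    for P in parts:
        h=cv2.convexHull(((proj(k,place(P,p))+.5)*S).astype(np.float32)); cv2.fillConvexPoly(m,h.astype(np.int32),1)
    return cv2.resize(m.astype(np.float32),(560,420),interpolation=cv2.INTER_AREA)
def fit(views,parts,p0,yaw=True):
    def cost(q):
        p=q if yaw else [q[0],q[1],0]; c=0
        for k,m in views:
            g=render(k,parts,p); c+=1-np.minimum(g,m).sum()/np.maximum(g,m).sum()
        return c/len(views)
    best=None
    for y0 in ((p0[2],) if not yaw or len(p0)<4 else p0[3]):
        q0=np.r_[p0[:2],y0] if yaw else np.array(p0[:2])
        s=np.vstack([q0,q0+np.eye(len(q0))*np.r_[.015,.015,.15][:len(q0)]])
        o=minimize(cost,q0,method="Nelder-Mead",options=dict(initial_simplex=s,xatol=2e-4,fatol=1e-4,maxiter=150))
        if best is None or o.fun<best.fun: best=o
    return best.x,best.fun
E
python3 - <<'E'
from h import *
import pickle
D={}
for c in("scene","side"):
    k=r.calibration(c); im=r.grab_frame(c); ov=im.copy()
    for n in list(MODEL)+[a+"_tray_gap" for a in("soup","tin","jar","carton")]:
        l=r.silhouettes(c,n); D[c,n]=[(d["score"],d["pixels"],d["position"]) for d in l]
        if "tray" in n and l: ov[l[0]["pixels"]]=ov[l[0]["pixels"]]//2+np.array([0,0,127],np.uint8)
    D[c]=k; cv2.imwrite(f"pics/ov_{c}.png",ov[:,:,::-1])
pickle.dump(D,open("D.pkl","wb"))
for n in MODEL:
    views=[]
    for c in("scene","side"):
        l=D[c,n]
        if n=="tin_mid": 
            t={"scene":(227,209),"side":(162,306)}[c]; l=sorted(l,key=lambda d:np.hypot(*(np.array(d[2])-t)))
            print("tin",l[0][2])
        if l: views.append((D[c],l[0][1]))
    for v,c in zip(views,("scene","side")):
        x,y=np.nonzero(v[1])[::-1]; print(c,onz(v[0],x.mean(),y.mean(),MODEL[n][0][:,2].max()/2).round(3))
    p0=onz(views[0][0],*np.argwhere(views[0][1]).mean(0)[::-1],MODEL[n][0][:,2].max()/2)
    y=n in("carton_mid","tea_mid")
    print(n,*fit(views,MODEL[n],[*p0,0,[-.9,-.3,.3,.9]],y))
E
python3 -c "
import cv2,numpy as np
a=cv2.imread('pics/ov_scene.png')[150:400];b=cv2.imread('pics/ov_side.png')[50:350,50:450]
cv2.imwrite('pics/ov.png',np.vstack([a,cv2.copyMakeBorder(b,0,0,0,160,0)]))"
```

```text
scene [ 0.457 -0.083]
side [ 0.464 -0.093]
soup_mid [ 0.46164956 -0.08419447] 0.1525678038597107
tin [226.1, 210.3]
tin [163.4, 303.9]
scene [ 0.436 -0.21 ]
side [ 0.441 -0.209]
tin_mid [ 0.4389007  -0.20847742] 0.11430114507675171
scene [0.451 0.215]
side [0.457 0.214]
jar_mid [0.45583253 0.21382844] 0.0765657126903534
scene [ 0.434 -0.377]
side [ 0.444 -0.375]
carton_mid [ 0.44323161 -0.37544198 -0.80198184] 0.07709711790084839
scene [0.422 0.367]
side [0.43  0.362]
tea_mid [ 0.42772158  0.36308782 -0.18153755] 0.07009890675544739
scene [0.403 0.094]
side [0.444 0.064]
oil_mid [0.43951395 0.08099378] 0.0813620388507843
```

View pics/ov.png

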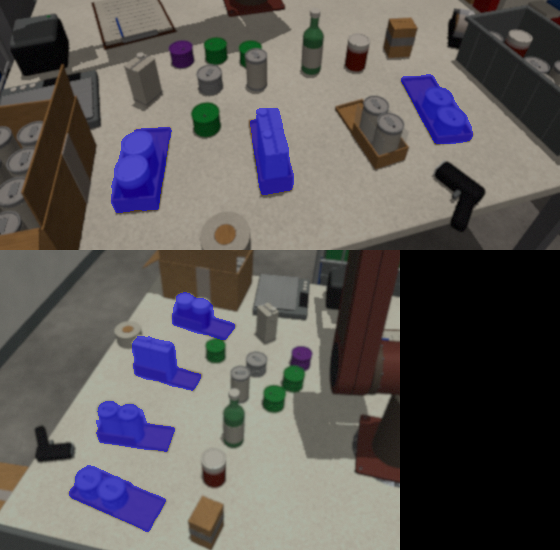

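```bash
cat >> h.py <<'E'
def tray(n,e):
    px,py,d,g,H,hb,s={"soup":(.074,.074,.038,.058,.104,.045,0),"tin":(.084,.084,.043,.068,.052,.026,0),"jar":(.078,.078,.040,.062,.096,.045,0),"carton":(.076,.062,.039,.060,.124,.050,1)}[n]
    w=py/2+.003; L=d+2*g+e+.003
    P=[box(-px/2-.003,L,-w,w,0,.014),box(px/2,L,-w,w,0,hb)]
    for i in(0,1):
        x=d+g/2+i*(g+.001)
        P.append(cyl(x,g/2,0,H+.003) if not s else box(x-.03,x+.03,-.023,.023,0,H+.003))
        if s: P.append(cyl(x,.009,H,H+.011))
    return P
E
python3 - <<'E'
from h import *
import pickle
D=pickle.load(open("D.pkl","rb"))
p0={"soup":(.60,.19),"tin":(.57,.35),"jar":(.62,-.36),"carton":(.60,-.06)}
for n in p0:
    N=n+"_tray_gap"; views=[]
    for c in("scene","side"):
        if not D[c,N]:
            r.grab_frame(c); D[c,N]=[(d["score"],d["pixels"],d["position"]) for d in r.silhouettes(c,N)]
        if D[c,N]: views.append((D[c],D[c,N][0][1]))
    k=r.calibration("side"); ms=D["side",N][0][1]; y,x=np.nonzero(ms); 
    g=onz(k,x.mean(),y.mean(),.03); 
    for e in (0.002,.008):
        print(n,len(views),e,g.round(3),*fit(views,tray(n,e),[g[0]-.05,g[1],0,[-.15,.15]]))
k=r.calibration("scene")
for d in D["scene","tin_mid"]: print(np.round(d[2]),onz(k,d[2][1],d[2][0],.026).round(3))
k=r.calibration("side")
for d in D["side","tin_mid"]: print(np.round(d[2]),onz(k,d[2][1],d[2][0],.026).round(3))
E
```

```text
soup 2 0.002 [0.721 0.138] [0.6449838  0.13400639 0.08846921] 0.04968568682670593
soup 2 0.008 [0.721 0.138] [0.64322158 0.13326133 0.09645594] 0.06430724263191223
tin 2 0.002 [0.667 0.348] [ 0.60346736  0.34895934 -0.1417373 ] 0.04378971457481384
tin 2 0.008 [0.667 0.348] [ 0.59892411  0.34991349 -0.14406549] 0.05512121319770813
jar 2 0.002 [ 0.689 -0.389] [ 0.60749739 -0.37334376 -0.18367614] 0.0715201199054718
jar 2 0.008 [ 0.689 -0.389] [ 0.60587713 -0.37338829 -0.18118171] 0.08375081419944763
carton 2 0.002 [ 0.734 -0.129] [ 0.64325488 -0.10498802 -0.08936421] 0.04841578006744385
carton 2 0.008 [ 0.734 -0.129] [ 0.64083588 -0.10429238 -0.09466228] 0.06285867094993591
[201. 183.] [ 0.293 -0.27 ]
[201. 217.] [ 0.315 -0.173]
[226. 210.] [ 0.425 -0.207]
[194. 246.] [ 0.303 -0.082]
[155. 352.] [ 0.304 -0.29 ]
[163. 304.] [ 0.448 -0.21 ]
[198. 322.] [ 0.362 -0.077]
[180. 343.] [ 0.315 -0.168]
[152. 266.] [ 0.582 -0.232]
```

```bash
cat >> h.py <<'E'
def go(x,y,z,yaw):
    "tool y axis at yaw (deg) from world y (mod 180); prints tool-frame shift (units) and turn"
    o=r.get_obs(); R=np.array(o["tool_rot"]); p=np.array(o["ee_pos"])
    d=R.T@(np.array([x,y,z])-p)/.05
    cur=np.degrees(np.arctan2(-R[0,1],R[1,1])); w=(yaw-cur+90)%180-90
    print("t",round(o["time_s"],2),"pos",p.round(4),"yaw",round(cur,1),"tilt",np.degrees(np.arccos(-R[2,2])).round(2),"w",o["grip_width"],"j6",np.round(o["joints"][5]))
    print(" shift",d.round(2),"turn z",round(-w/10,2))
E
python3 - <<'E'
from h import *
go(.461,-.084,.28,0)
print(np.array(r.get_obs()["tool_rot"]).round(2)); k=r.calibration("wrist");R=np.array(k["R"])
T=np.array(r.get_obs()["tool_rot"]);o=-R.T@np.array(k["t"]);print("cam in tool",(T.T@(o-r.get_obs()["ee_pos"])).round(3),"fwd in tool",(T.T@R[2]).round(2),k["vertical_fov"])
E
```

```text
t 2.3 pos [ 0.1947 -0.5939  0.2225] yaw -161.8 tilt 0.0 w 0.08706154237056338 j6 -7.0
 shift [ 8.24 -8.03 -1.15] turn z 1.82
[[ 0.95  0.31 -0.  ]
 [ 0.31 -0.95  0.  ]
 [ 0.   -0.   -1.  ]]
cam in tool [ 0.076  0.001 -0.162] fwd in tool [-0.28 -0.    0.96] 60.457761448401065
```

Request:
send_rows(deltas=[[[0,0,-0.5],[0,0,0.91],0],[[0,0,-0.65],[0,0,0.91],0],[[0.444,-0.85,0],[0,0,0],0],[[0.444,-0.85,0],[0,0,0],0],[[0.444,-0.85,0],[0,0,0],0],[[0.444,-0.85,0],[0,0,0],0],[[0.444,-0.85,0],[0,0,0],0],[[0.444,-0.85,0],[0,0,0],0],[[0.444,-0.85,0],[0,0,0],0],[[0.444,-0.85,0],[0,0,0],0],[[0.444,-0.85,0],[0,0,0],0],[[0.444,-0.85,0],[0,0,0],0],[[0.444,-0.85,0],[0,0,0],0],[[0.444,-0.85,0],[0,0,0],0],[[0,0,0],[0,0,0],0],[[0,0,0],[0,0,0],0]])

```text
time_s: 4.3
ee_pos: [0.4614, -0.0843, 0.28]
tool_rot: [[1.0, -0.0, -0.0], [-0.0, -1.0, -0.001], [-0.0, 0.001, -1.0]]
ft_force: [-0.3, -0.8, 0.1]
grip_width: 0.0868
gripper_force: 0.0
```

```bash
cat >> h.py <<'E'
def wlook(tag,items,save=True):
    "items: name->(prior xy(,yaw)); refit from wrist picture"
    k=r.calibration("wrist"); im=r.grab_frame("wrist"); ov=im.copy()
    for n,p in items.items():
        parts=tray(n[:-9],.002) if "tray" in n else MODEL[n]; q=list(p)+[0]*(3-len(p))
        l=r.silhouettes("wrist",n); g=render(k,parts,q)
        best=max(l,key=lambda d:np.minimum(g,d["pixels"]).sum()/np.maximum(g,d["pixels"]).sum(),default=None)
        if best is None: print(n,"none"); continue
        yaw=len(p)>2; f,c=fit([(k,best["pixels"])],parts,q,yaw); f=list(f)+[0]*(3-len(f))
        m=best["pixels"]; yy,xx=np.nonzero(m)
        print(n,"score",round(best["score"],2),"fit",np.round(f,4),"cost",round(c,3),"bbox",xx.min(),xx.max(),yy.min(),yy.max())
        for s,col in((m,(0,0,255)),((render(k,parts,f)>.5),(255,0,0))):
            ct,_=cv2.findContours(s.astype(np.uint8),0,1); cv2.drawContours(ov,ct,-1,col,1)
    if save: cv2.imwrite(f"pics/{tag}.png",ov[:,:,::-1])
E
python3 - <<'E'
from h import *
wlook("w1",{"soup_mid":(.461,-.084),"tin_mid":(.439,-.208),"oil_mid":(.44,.081)})
go(.461,-.084,.055,0)
E
```

```text
soup_mid score 0.92 fit [ 0.4627 -0.085   0.    ] cost 0.033 bbox 257 317 141 210
tin_mid score 0.92 fit [ 0.441 -0.209  0.   ] cost 0.023 bbox 358 426 154 220
oil_mid score 0.93 fit [0.4386 0.0823 0.    ] cost 0.062 bbox 48 175 161 250
t 4.5 pos [ 0.4612 -0.0852  0.2801] yaw 179.8 tilt 0.01 w 0.087141050942438 j6 70.0
 shift [-0.   -0.03  4.5 ] turn z -0.02
```

View pics/w1.png

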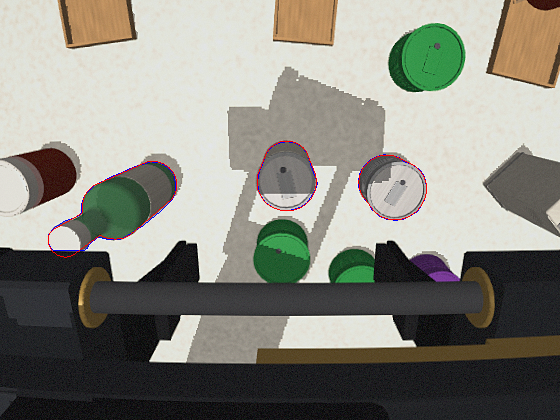

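Request:
send_rows(deltas=[[[0.03,0,0.9],[0,0,0],0],[[0,0,0.9],[0,0,0],0],[[0,0,0.9],[0,0,0],0],[[0,0,0.9],[0,0,0],0],[[0,0,0.5],[0,0,0],0],[[0,0,0.4],[0,0,0],0],[[0,0,0],[0,0,0],0],[[0,0,0],[0,0,0],255],[[0,0,0],[0,0,0],255],[[0,0,0],[0,0,0],255],[[0,0,0],[0,0,0],255],[[0,0,0],[0,0,0],255],[[0,0,-0.5],[0,0,0],255],[[0,0,-1],[0,0,0],255],[[0,0,-1],[0,0,0],255],[[0,0,-1],[0,0,0],255],[[0,0,0],[0,0,0],255]])

```text
time_s: 6.62
ee_pos: [0.4655, -0.0849, 0.2346]
tool_rot: [[1.0, -0.001, 0.008], [-0.001, -1.0, -0.003], [0.008, 0.003, -1.0]]
ft_force: [-0.3, 0.5, -2.6]
grip_width: 0.0578
gripper_force: 30.0
```

```bash
python3 - <<'E'
from h import *
go(.645-.03,.134,.23,5.1)
E
```

```text
t 6.62 pos [ 0.4655 -0.0849  0.2346] yaw 180.0 tilt 0.49 w 0.057844639688528515 j6 70.0
 shift [ 2.99 -4.38  0.1 ] turn z -0.51
```

Request:
send_rows(deltas=[[[0.37,-0.73,0],[0,0,-0.25],255],[[0.37,-0.73,0],[0,0,-0.26],255],[[0.37,-0.73,0],[0,0,0],255],[[0.37,-0.73,0],[0,0,0],255],[[0.37,-0.73,0],[0,0,0],255],[[0.35,-0.73,0],[0,0,0],255],[[0,0,0],[0,0,0],255],[[0,0,0],[0,0,0],255]])

```text
time_s: 7.62
ee_pos: [0.5573, 0.1411, 0.2281]
tool_rot: [[0.996, 0.089, -0.003], [0.089, -0.996, -0.001], [-0.003, 0.001, -1.0]]
ft_force: [-0.7, -0.1, -3.7]
grip_width: 0.0576
gripper_force: 30.0
```

```bash
python3 - <<'E'
from h import *
wlook("w2",{"soup_tray_gap":(.645,.134,.088),"tin_tray_gap":(.603,.349,-.142),"carton_tray_gap":(.643,-.105,-.089)})
go(.645,.134,.23,5.1)
E
```

```text
soup_tray_gap score 0.72 fit [0.6461 0.1325 0.0925] cost 0.02 bbox 258 349 0 129
tin_tray_gap score 0.78 fit [ 0.6037  0.3499 -0.1361] cost 0.019 bbox 42 155 0 165
carton_tray_gap score 0.63 fit [ 0.6439 -0.1077 -0.0849] cost 0.014 bbox 481 559 0 158
t 7.83 pos [0.5581 0.1405 0.2298] yaw -175.0 tilt 0.03 w 0.05778633202864514 j6 91.0
 shift [ 1.72  0.28 -0.01] turn z -0.01
```

View pics/w2.png

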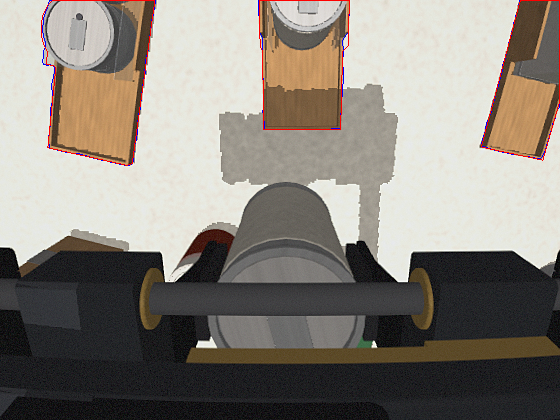

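Request:
send_rows(deltas=[[[0.6,0.1,0],[0,0,0],255],[[0.6,0.1,0],[0,0,0],255],[[0.54,0.1,0.3],[0,0,0],255],[[0,0,0.7],[0,0,0],255],[[0,0,0.8],[0,0,0],255],[[0,0,0.7],[0,0,0],255],[[0,0,0.5],[0,0,0],255],[[0,0,0.2],[0,0,0],255],[[0,0,0.1],[0,0,0],255],[[0,0,0.05],[0,0,0],255],[[0,0,0],[0,0,0],255],[[0,0,0],[0,0,0],255]])

```text
time_s: 9.32
ee_pos: [0.6469, 0.1343, 0.0635]
tool_rot: [[0.996, 0.088, 0.001], [0.088, -0.996, 0.0], [0.001, 0.0, -1.0]]
ft_force: [0.2, 0.0, -2.4]
grip_width: 0.0574
gripper_force: 30.0
```

```bash
python3 - <<'E'
from h import *
go(.646,.1325,.058,5.3); print(np.round(r.get_obs()["ft_force"],1))
E
```

```text
t 9.32 pos [0.6469 0.1343 0.0635] yaw -174.9 tilt 0.08 w 0.05741464256504016 j6 90.0
 shift [-0.02  0.03  0.11] turn z -0.02
[ 0.2  0.  -2.4]
```

Request:
send_rows(deltas=[[[-0.02,0.02,0.03],[0,0,0],255],[[0,0,0.03],[0,0,0],255],[[0,0,0.03],[0,0,0],255],[[0,0,0.02],[0,0,0],255],[[0,0,0],[0,0,0],255]])

```text
time_s: 9.95
ee_pos: [0.6455, 0.1331, 0.0587]
tool_rot: [[0.996, 0.088, 0.0], [0.088, -0.996, -0.0], [-0.0, 0.0, -1.0]]
ft_force: [-4.4, 0.6, 8.1]
grip_width: 0.0571
gripper_force: 30.0
```

Request:
send_rows(deltas=[[[0,0,0],[0,0,0],100],[[0,0,0],[0,0,0],0],[[0,0,0],[0,0,0],0],[[0,0,-0.3],[0,0,0],0],[[0,0,-0.9],[0,0,0],0],[[0,0,-0.9],[0,0,0],0],[[0,0,-0.9],[0,0,0.51],0],[[-0.5,0.85,0],[0,0,0],0],[[-0.5,0.85,0],[0,0,0],0],[[-0.5,0.85,0],[0,0,0],0],[[-0.5,0.85,0],[0,0,0],0],[[-0.5,0.85,0],[0,0,0],0],[[-0.5,0.85,0],[0,0,0],0],[[-0.5,0.85,0],[0,0,0],0],[[-0.5,0.85,0],[0,0,0],0],[[0,0,0],[0,0,0],0],[[0,0,0],[0,0,0],0]])

```text
time_s: 12.08
ee_pos: [0.4455, -0.2066, 0.2078]
tool_rot: [[1.0, -0.002, 0.001], [-0.002, -1.0, -0.0], [0.001, 0.0, -1.0]]
ft_force: [-0.1, 0.5, 0.3]
grip_width: 0.0867
gripper_force: 0.0
```

```bash
python3 - <<'E'
from h import *
wlook("w3",{"tin_mid":(.441,-.209),"carton_mid":(.443,-.375,-.8)})
go(.441,-.209,.022,0)
r.grab_frame("side");k=r.calibration("side")
for d in r.silhouettes("side","soup_mid"): print(d["score"],d["position"])
for d in r.silhouettes("side","soup_mid")[:1]:
    pass
ims=r.grab_frame("scene"); cv2.imwrite("pics/s1.png",cv2.resize(ims[200:340,320:480,::-1],None,fx=3,fy=3))
E
```

```text
tin_mid score 0.9 fit [ 0.441 -0.209  0.   ] cost 1.0 bbox 281 364 0 71
carton_mid score 0.79 fit [ 0.4438 -0.3732 -0.7589] cost 0.036 bbox 409 555 145 251
t 12.22 pos [ 0.4458 -0.2057  0.2073] yaw -180.0 tilt 0.03 w 0.08712323620245101 j6 56.0
 shift [-0.1   0.07  3.71] turn z 0.0
0.94 [225.0, 202.0]
```

View pics/s1.png

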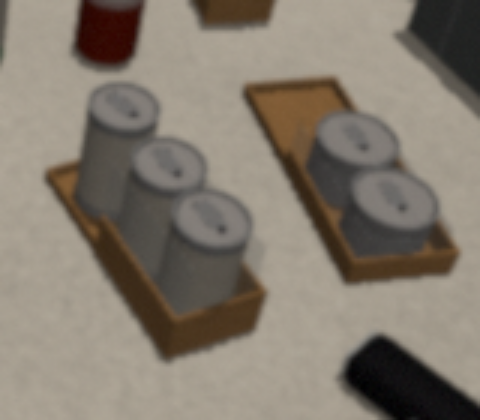

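View pics/w3.png

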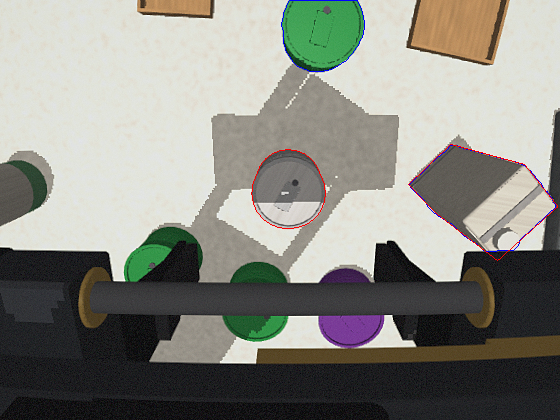

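Request:
send_rows(deltas=[[[-0.1,0.07,0.7],[0,0,0],0],[[0,0,0.9],[0,0,0],0],[[0,0,0.9],[0,0,0],0],[[0,0,0.7],[0,0,0],0],[[0,0,0.3],[0,0,0],0],[[0,0,0.2],[0,0,0],0],[[0,0,0],[0,0,0],0],[[0,0,0],[0,0,0],0],[[0,0,0],[0,0,0],255],[[0,0,0],[0,0,0],255],[[0,0,0],[0,0,0],255],[[0,0,0],[0,0,0],255]])

```text
time_s: 13.92
ee_pos: [0.4403, -0.2101, 0.0224]
tool_rot: [[1.0, -0.001, 0.0], [-0.001, -1.0, 0.0], [0.0, -0.0, -1.0]]
ft_force: [-0.5, 2.3, 4.5]
grip_width: 0.0673
gripper_force: 30.0
```

```bash
python3 - <<'E'
from h import *
go(.441,-.209,.022,0)
E
```

```text
t 13.93 pos [ 0.4403 -0.2101  0.0224] yaw 179.9 tilt 0.03 w 0.06734179139786822 j6 55.0
 shift [ 0.01 -0.02  0.01] turn z -0.01
```

Request:
send_rows(deltas=[[[0,0,-0.5],[0,0,0],255],[[0,0,-1],[0,0,0],255],[[0,0,-1],[0,0,0],255],[[0,0,-1],[0,0,0],255],[[0,0,-1],[0,0,0],255],[[0.12,-0.95,-0.06],[0,0,0],255],[[0.12,-0.95,0],[0,0,0],255],[[0.12,-0.95,0],[0,0,0],255],[[0.12,-0.95,0],[0,0,0],255],[[0.12,-0.95,0],[0,0,0],255],[[0.12,-0.95,0],[0,0,0],255],[[0.12,-0.95,0],[0,0,0],255],[[0.12,-0.95,0],[0,0,0],255],[[0.12,-0.95,0],[0,0,0],255],[[0.12,-0.95,0],[0,0,0],255],[[0.12,-0.95,0],[0,0,0],255],[[0.12,-0.95,0],[0,0,0.4],255],[[0,0,0],[0,0,0.4],255],[[0,0,0],[0,0,0],255],[[0,0,0],[0,0,0],255]])

```text
time_s: 16.42
ee_pos: [0.5125, 0.3591, 0.2494]
tool_rot: [[0.99, -0.139, -0.001], [-0.139, -0.99, -0.001], [-0.001, 0.001, -1.0]]
ft_force: [0.8, 0.5, -2.4]
grip_width: 0.0672
gripper_force: 30.0
```

```bash
python3 - <<'E'
from h import *
wlook("w4",{"tin_tray_gap":(.604,.35,-.138),"soup_tray_gap":(.646,.1325,.0925)})
go(.6037,.3499,.25,-7.9)
E
```

```text
tin_tray_gap score 0.86 fit [ 0.6037  0.349  -0.1381] cost 0.016 bbox 237 328 0 130
soup_tray_gap score 0.77 fit [0.6459 0.1322 0.0934] cost 0.643 bbox 437 521 0 65
t 16.57 pos [0.5128 0.3591 0.2501] yaw 171.9 tilt 0.01 w 0.06752116586903963 j6 126.0
 shift [ 1.83 -0.07  0.  ] turn z -0.02
```

Request:
send_rows(deltas=[[[0.6,-0.02,0],[0,0,0],255],[[0.6,-0.02,0],[0,0,0],255],[[0.6,-0.02,0.3],[0,0,0],255],[[0.03,0,0.8],[0,0,0],255],[[0,0,0.8],[0,0,0],255],[[0,0,0.8],[0,0,0],255],[[0,0,0.8],[0,0,0],255],[[0,0,0.5],[0,0,0],255],[[0,0,0.2],[0,0,0],255],[[0,0,0.1],[0,0,0],255],[[0,0,0.07],[0,0,0],255],[[0,0,0.04],[0,0,0],255],[[0,0,0.03],[0,0,0],255],[[0,0,0],[0,0,0],255],[[0,0,0],[0,0,0],255]])

```text
time_s: 18.45
ee_pos: [0.6037, 0.35, 0.0283]
tool_rot: [[0.99, -0.14, 0.0], [-0.14, -0.99, 0.0], [0.0, -0.0, -1.0]]
ft_force: [0.4, 0.0, -2.5]
grip_width: 0.0673
gripper_force: 30.0
```

```bash
python3 - <<'E'
from h import *
go(.6037,.3493,.025,-7.9)
E
```

```text
t 18.45 pos [0.6037 0.35   0.0283] yaw 172.0 tilt 0.02 w 0.06727680545482745 j6 122.0
 shift [0.   0.01 0.07] turn z -0.01
```

Request:
send_rows(deltas=[[[0,0,0.03],[0,0,0],255],[[0,0,0.02],[0,0,0],255],[[0,0,0.02],[0,0,0],255],[[0,0,0.01],[0,0,0],255],[[0,0,0],[0,0,0],255]])

```text
time_s: 19.08
ee_pos: [0.6036, 0.3499, 0.0255]
tool_rot: [[0.99, -0.14, -0.0], [-0.14, -0.99, -0.0], [-0.0, 0.0, -1.0]]
ft_force: [-5.0, -2.1, 6.4]
grip_width: 0.0674
gripper_force: 30.0
```

Request:
send_rows(deltas=[[[0,0,0],[0,0,0],100],[[0,0,0],[0,0,0],0],[[0,0,0],[0,0,0],0],[[0,0,-0.3],[0,0,0],0],[[0,0,-0.9],[0,0,0],0],[[0,0,-1],[0,0,0],0],[[0,0,-1],[0,0,0],0],[[0,0,-0.8],[0,0,0],0],[[-0.64,0.78,0],[0,0,0],0],[[-0.64,0.78,0],[0,0,0],0],[[-0.64,0.78,0],[0,0,0],0],[[-0.64,0.78,0],[0,0,0],0],[[0,0,0],[0,0,-0.9],0],[[0,0,0],[0,0,-0.9],0],[[0,0,0],[0,0,-0.9],0],[[0,0,0],[0,0,-0.9],0],[[0,0,0],[0,0,-0.9],0],[[0,0,0],[0,0,-0.8],0],[[0,0,0],[0,0,0],0],[[0,0,0],[0,0,0],0]])

```text
time_s: 21.58
ee_pos: [0.4552, 0.2134, 0.2247]
tool_rot: [[0.71, 0.705, 0.001], [0.705, -0.71, 0.0], [0.001, 0.001, -1.0]]
ft_force: [0.8, 0.4, -0.5]
grip_width: 0.087
gripper_force: 0.0
```

```bash
python3 - <<'E'
from h import *
wlook("w5",{"jar_mid":(.456,.214),"oil_mid":(.439,.082)})
go(.456,.214,.05,45)
E
```

```text
jar_mid score 0.92 fit [0.4556 0.2135 0.    ] cost 0.041 bbox 249 322 146 229
oil_mid score 0.76 fit [0.4376 0.0826 0.    ] cost 0.629 bbox 331 406 240 346
t 21.73 pos [0.4551 0.2134 0.2242] yaw -135.1 tilt 0.02 w 0.08665363757419306 j6 61.0
 shift [0.02 0.   3.48] turn z -0.01
```

View pics/w5.png

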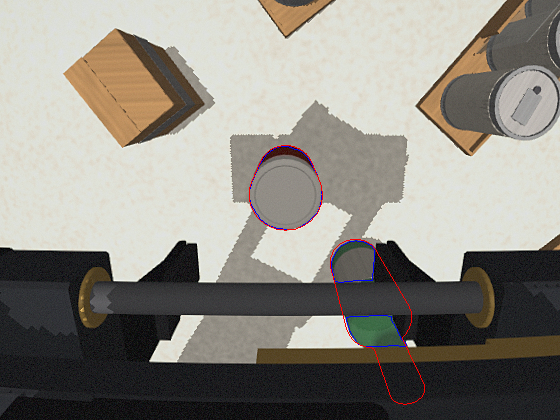

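Request:
send_rows(deltas=[[[0.02,0,0.8],[0,0,0],0],[[0,0,0.9],[0,0,0],0],[[0,0,0.9],[0,0,0],0],[[0,0,0.6],[0,0,0],0],[[0,0,0.28],[0,0,0],0],[[0,0,0],[0,0,0],0],[[0,0,0],[0,0,0],255],[[0,0,0],[0,0,0],255],[[0,0,0],[0,0,0],255],[[0,0,0],[0,0,0],255],[[0,0,0],[0,0,0],255],[[0,0,-0.4],[0,0,0],255],[[0,0,-1],[0,0,0],255],[[0,0,-1],[0,0,0],255],[[0,0,-1],[0,0,0],255],[[0,0,-1],[0,0,0],255],[[0,0,0],[0,0,0],255],[[0,0,0],[0,0,0],255]])

```text
time_s: 23.98
ee_pos: [0.4549, 0.2137, 0.2683]
tool_rot: [[0.708, 0.706, -0.002], [0.706, -0.708, -0.001], [-0.002, -0.001, -1.0]]
ft_force: [0.0, -0.8, -4.4]
grip_width: 0.0614
gripper_force: 30.0
```

```bash
python3 - <<'E'
from h import *
go(.52,-.357,.27,-10.4)
E
```

```text
t 23.98 pos [0.4549 0.2137 0.2683] yaw -135.1 tilt 0.15 w 0.06142235433413869 j6 61.0
 shift [-7.14  9.   -0.03] turn z 5.53
```

Request:
send_rows(deltas=[[[-0.3,0.375,-0.3],[0,0,0],255],[[-0.62,0.784,0],[0,0,0],255],[[-0.62,0.784,0],[0,0,0],255],[[-0.62,0.784,0],[0,0,0],255],[[-0.62,0.784,0],[0,0,0],255],[[-0.62,0.784,0],[0,0,0],255],[[-0.62,0.784,0],[0,0,0],255],[[-0.62,0.784,0],[0,0,0],255],[[-0.62,0.784,0],[0,0,0],255],[[-0.62,0.784,0],[0,0,0],255],[[-0.62,0.784,0],[0,0,0],255],[[-0.64,0.784,0],[0,0,0],255],[[0,0,0.3],[0,0,0.92],255],[[0,0,0.3],[0,0,0.92],255],[[0,0,0.3],[0,0,0.92],255],[[0,0,0.3],[0,0,0.92],255],[[0,0,0],[0,0,0.92],255],[[0,0,0],[0,0,0.93],255],[[0,0,0],[0,0,0],255],[[0,0,0],[0,0,0],255]])

```text
time_s: 26.48
ee_pos: [0.5203, -0.356, 0.2231]
tool_rot: [[0.984, -0.177, -0.002], [-0.177, -0.984, 0.002], [-0.003, -0.002, -1.0]]
ft_force: [-1.1, -0.3, -3.4]
grip_width: 0.0616
gripper_force: 30.0
```

```bash
python3 - <<'E'
from h import *
wlook("w6",{"jar_tray_gap":(.607,-.3733,-.182),"carton_tray_gap":(.644,-.1075,-.085)})
go(.607,-.3733,.053,-10.4)
E
```

```text
jar_tray_gap score 0.64 fit [ 0.6084 -0.3719 -0.1733] cost 0.019 bbox 238 335 0 131
carton_tray_gap score 0.91 fit [ 0.6448 -0.1053 -0.0576] cost 0.012 bbox 0 75 0 146
t 26.62 pos [ 0.5208 -0.3565  0.2245] yaw 169.7 tilt 0.04 w 0.061557868153758036 j6 59.0
 shift [1.76 0.03 3.43] turn z 0.01
```

View pics/w6.png

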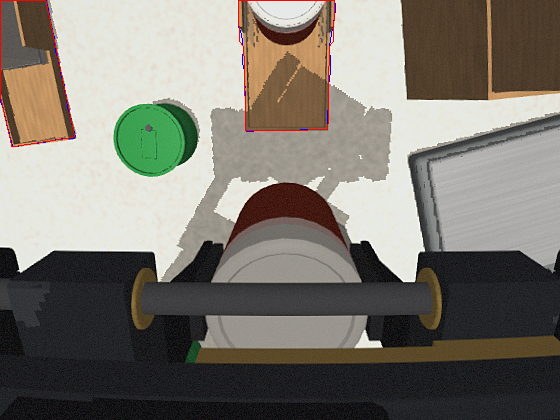

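```bash
python3 - <<'E'
from h import *
def tri(a,b):
    (o1,d1),(o2,d2)=a,b; d1=d1/np.linalg.norm(d1);d2=d2/np.linalg.norm(d2)
    s=np.linalg.lstsq(np.c_[d1,-d2],o2-o1,rcond=None)[0]; p,q=o1+s[0]*d1,o2+s[1]*d2
    return ((p+q)/2).round(3),np.linalg.norm(p-q).round(3)
w=r.calibration("wrist");s=r.calibration("scene");d=r.calibration("side")
W=ray(w,407,99)
for h in(0,.05,.1,.15,.2): print(h,onz(w,407,99,h).round(3))
im=r.grab_frame("scene"); a=cv2.resize(im[190:420,0:150,::-1],None,fx=2.5,fy=2.5)
im=r.grab_frame("side"); b=cv2.resize(im[20:160,180:340,::-1],None,fx=2.5,fy=2.5)
H=max(a.shape[0],b.shape[0]); pad=lambda i:cv2.copyMakeBorder(i,0,H-i.shape[0],0,0,0)
cv2.imwrite("pics/box.png",np.hstack([pad(a),pad(b)]))
print(tri(W,ray(s,66,235)))
E
```

```text
0 [ 0.577 -0.495]
0.05 [ 0.579 -0.479]
0.1 [ 0.582 -0.463]
0.15 [ 0.584 -0.447]
0.2 [ 0.587 -0.431]
(array([ 0.59 , -0.467,  0.198]), np.float64(0.067))
```

View pics/box.png

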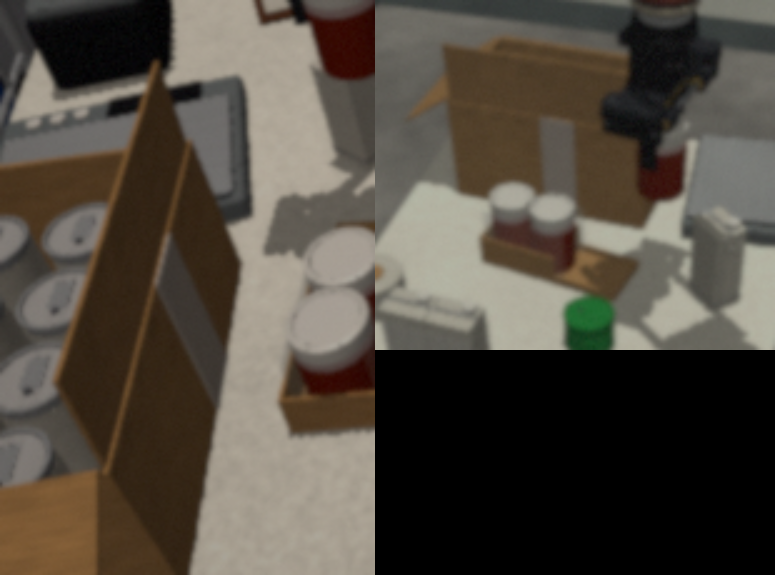

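```bash
python3 - <<'E'
from h import *
s=r.calibration("scene");d=r.calibration("side");w=r.calibration("wrist")
print("ground",onz(s,96,295,0),onz(d,286,110,0))
g=onz(s,96,295,0)
for z in(.1,.13,.15,.18,.2,.25,.3): print(z,"scene wall top",onz(s,76,248,z).round(3),"flap top",onz(s,63,215,z).round(3),"wrist corner",onz(w,407,99,z).round(3),"w right",onz(w,490,98,z).round(3))
# far bottom edge of wall, top edges: direction
print(onz(s,75,420,0))
E
```

```text
ground [ 0.57222828 -0.49629941] [ 0.58184711 -0.50072087]
0.1 scene wall top [ 0.51  -0.519] flap top [ 0.375 -0.564] wrist corner [ 0.582 -0.463] w right [ 0.572 -0.53 ]
0.13 scene wall top [ 0.546 -0.507] flap top [ 0.417 -0.55 ] wrist corner [ 0.583 -0.454] w right [ 0.575 -0.513]
0.15 scene wall top [ 0.569 -0.499] flap top [ 0.444 -0.54 ] wrist corner [ 0.584 -0.447] w right [ 0.576 -0.502]
0.18 scene wall top [ 0.604 -0.486] flap top [ 0.486 -0.526] wrist corner [ 0.586 -0.437] w right [ 0.579 -0.485]
0.2 scene wall top [ 0.628 -0.478] flap top [ 0.513 -0.516] wrist corner [ 0.587 -0.431] w right [ 0.581 -0.474]
0.25 scene wall top [ 0.687 -0.458] flap top [ 0.583 -0.493] wrist corner [ 0.589 -0.415] w right [ 0.585 -0.447]
0.3 scene wall top [ 0.746 -0.438] flap top [ 0.652 -0.469] wrist corner [ 0.592 -0.399] w right [ 0.589 -0.419]
[ 0.86223062 -0.50987202]
```

Request:
send_rows(deltas=[[[0.6,0,0],[0,0,0],255],[[0.6,0.01,0],[0,0,0],255],[[0.58,0,0.2],[0,0,0],255],[[0,0,0.7],[0,0,0],255],[[0,0,0.8],[0,0,0],255],[[0,0,0.8],[0,0,0],255],[[0,0,0.5],[0,0,0],255],[[0,0,0.2],[0,0,0],255],[[0,0,0.08],[0,0,0],255],[[0,0,0],[0,0,0],255],[[0,0,0],[0,0,0],255]])

```text
time_s: 28.1
ee_pos: [0.6093, -0.3738, 0.0628]
tool_rot: [[0.984, -0.18, 0.002], [-0.18, -0.984, -0.002], [0.002, 0.001, -1.0]]
ft_force: [0.3, -0.1, -4.0]
grip_width: 0.0613
gripper_force: 30.0
```

```bash
python3 - <<'E'
from h import *
go(.6082,-.3722,.053,-10.2); print(np.round(r.get_obs()["ft_force"],1))
E
```

```text
t 28.1 pos [ 0.6093 -0.3738  0.0628] yaw 169.7 tilt 0.15 w 0.0612722979707598 j6 63.0
 shift [-0.03 -0.03  0.2 ] turn z -0.01
[ 0.3 -0.1 -4. ]
```

Request:
send_rows(deltas=[[[-0.02,-0.02,0.07],[0,0,0],255],[[0,0,0.05],[0,0,0],255],[[0,0,0.03],[0,0,0],255],[[0,0,0.02],[0,0,0],255],[[0,0,0.02],[0,0,0],255],[[0,0,0],[0,0,0],255]])

```text
time_s: 28.85
ee_pos: [0.6077, -0.3718, 0.054]
tool_rot: [[0.984, -0.179, -0.0], [-0.179, -0.984, 0.0], [-0.0, -0.0, -1.0]]
ft_force: [-5.5, 4.0, 9.7]
grip_width: 0.0616
gripper_force: 30.0
```

Request:
send_rows(deltas=[[[0,0,0],[0,0,0],100],[[0,0,0],[0,0,0],0],[[0,0,0],[0,0,0],0],[[0,0,-0.3],[0,0,0],0],[[0,0,-0.9],[0,0,0],0],[[0,0,-1],[0,0,0],0],[[0,0,-1],[0,0,0],0],[[0,0,-0.9],[0,0,0],0],[[-0.8,0.15,0],[0,0,0],0],[[-0.8,0.15,0],[0,0,0],0],[[-0.8,0.15,0],[0,0,0],0],[[-0.83,0.14,0],[0,0,0],0],[[0,0,0],[0,0,0.9],0],[[0,0,0],[0,0,0.9],0],[[0,0,0],[0,0,0.9],0],[[0,0,0],[0,0,0.7],0],[[0,0,0],[0,0,0],0],[[0,0,0],[0,0,0],0]])

```text
time_s: 31.1
ee_pos: [0.4436, -0.372, 0.2572]
tool_rot: [[0.717, -0.697, 0.001], [-0.697, -0.717, -0.001], [0.001, 0.0, -1.0]]
ft_force: [0.5, -0.3, 0.3]
grip_width: 0.0869
gripper_force: 0.0
```

```bash
python3 - <<'E'
from h import *
wlook("w7",{"carton_mid":(.444,-.373,-.77)})
go(.444,-.373,.075,-44)
E
```

```text
carton_mid score 0.83 fit [ 0.4432 -0.3737 -0.7713] cost 0.023 bbox 261 315 143 227
t 31.2 pos [ 0.4435 -0.372   0.2568] yaw 135.7 tilt 0.02 w 0.08678973061713709 j6 86.0
 shift [0.02 0.01 3.64] turn z -0.03
```

View pics/w7.png

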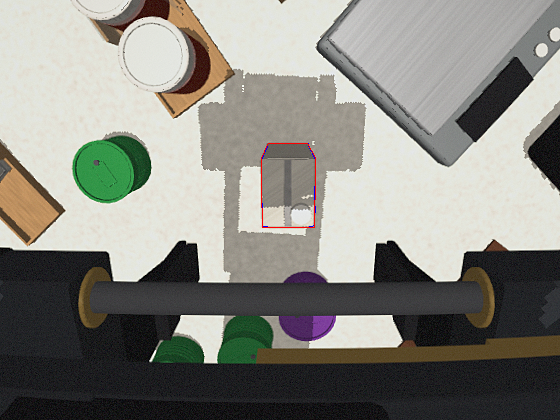

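Request:
send_rows(deltas=[[[0.02,0.03,0.8],[0,0,0],0],[[0,0,0.9],[0,0,0],0],[[0,0,0.9],[0,0,0],0],[[0,0,0.7],[0,0,0],0],[[0,0,0.34],[0,0,0],0],[[0,0,0],[0,0,0],0],[[0,0,0],[0,0,0],255],[[0,0,0],[0,0,0],255],[[0,0,0],[0,0,0],255],[[0,0,0],[0,0,0],255],[[0,0,0],[0,0,0],255],[[0,0,0],[0,0,0],255],[[0,0,-0.4],[0,0,0],255],[[0,0,-0.9],[0,0,0],255],[[0,0,-1],[0,0,0],255],[[0,0,-0.9],[0,0,0],255],[[0,0,0],[0,0,0],255],[[0,0,0],[0,0,0],255]])

```text
time_s: 33.45
ee_pos: [0.4426, -0.3731, 0.2337]
tool_rot: [[0.715, -0.699, -0.001], [-0.699, -0.715, 0.001], [-0.002, -0.0, -1.0]]
ft_force: [-0.8, 0.1, -4.3]
grip_width: 0.0458
gripper_force: 30.0
```

```bash
python3 - <<'E'
from h import *
go(.554,-.0985,.235,-4.8)
E
```

```text
t 33.45 pos [ 0.4426 -0.3731  0.2337] yaw 135.7 tilt 0.09 w 0.04577147218672563 j6 86.0
 shift [-2.25 -5.48 -0.02] turn z -3.95
```

Request:
send_rows(deltas=[[[-0.32,-0.78,0],[0,0,0],255],[[-0.32,-0.78,0],[0,0,0],255],[[-0.32,-0.78,0],[0,0,0],255],[[-0.32,-0.78,0],[0,0,0],255],[[-0.32,-0.78,0],[0,0,0],255],[[-0.32,-0.78,0],[0,0,0],255],[[-0.33,-0.8,0],[0,0,0],255],[[0,0,0],[0,0,-0.8],255],[[0,0,0],[0,0,-0.8],255],[[0,0,0],[0,0,-0.8],255],[[0,0,0],[0,0,-0.8],255],[[0,0,0],[0,0,-0.75],255],[[0,0,0],[0,0,0],255],[[0,0,0],[0,0,0],255],[[0,0,0],[0,0,0],255]])

```text
time_s: 35.33
ee_pos: [0.5539, -0.099, 0.234]
tool_rot: [[0.996, -0.086, -0.001], [-0.086, -0.996, 0.0], [-0.001, -0.0, -1.0]]
ft_force: [-0.1, -0.7, -3.3]
grip_width: 0.0459
gripper_force: 30.0
```

```bash
python3 - <<'E'
from h import *
wlook("w8",{"carton_tray_gap":(.644,-.1065,-.085),"carton_mid":tuple(r.get_obs()["ee_pos"][:2])+(-.084,)})
go(.644,-.1065,.078,-4.8)
E
```

```text
carton_tray_gap score 0.97 fit [ 0.6436 -0.1068 -0.0761] cost 0.025 bbox 246 324 0 129
carton_mid score 0.92 fit [ 0.5178 -0.0823  0.7406] cost 0.602 bbox 220 352 174 348
t 35.48 pos [ 0.5542 -0.0991  0.2345] yaw 175.1 tilt 0.01 w 0.04579613548176713 j6 77.0
 shift [ 1.8  -0.01  3.13] turn z -0.01
```

View pics/w8.png

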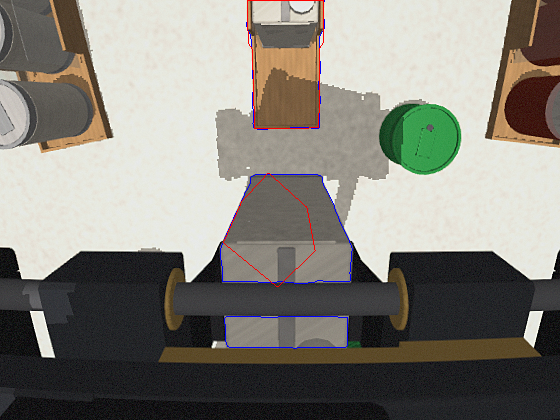

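Request:
send_rows(deltas=[[[0.6,0,0],[0,0,0],255],[[0.6,0,0],[0,0,0],255],[[0.59,0,0.2],[0,0,0],255],[[0,0,0.7],[0,0,0],255],[[0,0,0.8],[0,0,0],255],[[0,0,0.7],[0,0,0],255],[[0,0,0.4],[0,0,0],255],[[0,0,0.1],[0,0,0],255],[[0,0,0.06],[0,0,0],255],[[0,0,0],[0,0,0],255],[[0,0,0],[0,0,0],255],[[0,0,0],[0,0,0],255]])

```text
time_s: 36.98
ee_pos: [0.6438, -0.1068, 0.0874]
tool_rot: [[0.996, -0.085, 0.001], [-0.085, -0.996, -0.0], [0.001, 0.0, -1.0]]
ft_force: [0.5, -0.6, -3.8]
grip_width: 0.0458
gripper_force: 30.0
```

```bash
python3 - <<'E'
from h import *
go(.6437,-.1067,.078,-4.7); print(np.round(r.get_obs()["ft_force"],1))
E
```

```text
t 36.98 pos [ 0.6438 -0.1068  0.0874] yaw 175.2 tilt 0.07 w 0.04576767021254261 j6 79.0
 shift [-0.   -0.    0.19] turn z -0.01
[ 0.5 -0.6 -3.8]
```

Request:
send_rows(deltas=[[[0,0,0.07],[0,0,0],255],[[0,0,0.05],[0,0,0],255],[[0,0,0.03],[0,0,0],255],[[0,0,0.02],[0,0,0],255],[[0,0,0.01],[0,0,0],255],[[0,0,0],[0,0,0],255]])

```text
time_s: 37.72
ee_pos: [0.6435, -0.1067, 0.0778]
tool_rot: [[0.996, -0.085, 0.0], [-0.085, -0.996, -0.0], [0.0, 0.0, -1.0]]
ft_force: [-0.6, 0.4, -2.3]
grip_width: 0.0456
gripper_force: 30.0
```

Request:
send_rows(deltas=[[[0,0,0.01],[0,0,0],255],[[0,0,0.01],[0,0,0],255],[[0,0,0],[0,0,0],255]])

```text
time_s: 38.1
ee_pos: [0.6436, -0.1067, 0.0777]
tool_rot: [[0.996, -0.084, 0.0], [-0.084, -0.996, -0.0], [0.0, 0.0, -1.0]]
ft_force: [-4.8, 1.6, 5.7]
grip_width: 0.0457
gripper_force: 30.0
```

Contact; release, rise and back off for a final look.

Request:
send_rows(deltas=[[[0,0,0],[0,0,0],100],[[0,0,0],[0,0,0],0],[[0,0,0],[0,0,0],0],[[0,0,0],[0,0,0],0],[[0,0,-0.3],[0,0,0],0],[[0,0,-0.9],[0,0,0],0],[[0,0,-1],[0,0,0],0],[[0,0,-1],[0,0,0],0],[[0,0,-0.8],[0,0,0],0],[[-0.8,0,0],[0,0,0],0],[[-0.8,0,0],[0,0,0],0],[[-0.8,0,0],[0,0,0],0],[[-0.8,0,0],[0,0,0],0],[[-0.8,0,0],[0,0,0],0],[[0,0,0],[0,0,0],0],[[0,0,0],[0,0,0],0]])

```text
time_s: 40.1
ee_pos: [0.4449, -0.09, 0.2778]
tool_rot: [[0.996, -0.085, 0.003], [-0.085, -0.996, -0.001], [0.003, 0.001, -1.0]]
ft_force: [0.5, 0.2, 0.5]
grip_width: 0.0873
gripper_force: 0.0
```

```bash
python3 - <<'E'
from h import *
a=r.grab_frame("scene")[150:400];w=r.grab_frame("wrist");s=r.grab_frame("side")
cv2.imwrite("pics/fin.png",cv2.resize(a[:,80:500,::-1],None,fx=1.9,fy=1.9,interpolation=cv2.INTER_CUBIC)); cv2.imwrite("pics/finw.png",w[:,:,::-1])
k=r.calibration("side")
for n,p in dict(oil_mid=(.4386,.0823,0),tea_mid=(.4277,.363,-.18)).items():
    l=r.silhouettes("side",n)
    if l: print(n,fit([(k,l[0]["pixels"])],MODEL[n],list(p),n[0]=="t"))
E
```

```text
oil_mid (array([0.44083385, 0.08032169]), np.float64(0.07824063301086426))
tea_mid (array([ 0.42837215,  0.3664369 , -0.14346539]), np.float64(0.05152750015258789))
```

View pics/fin.png

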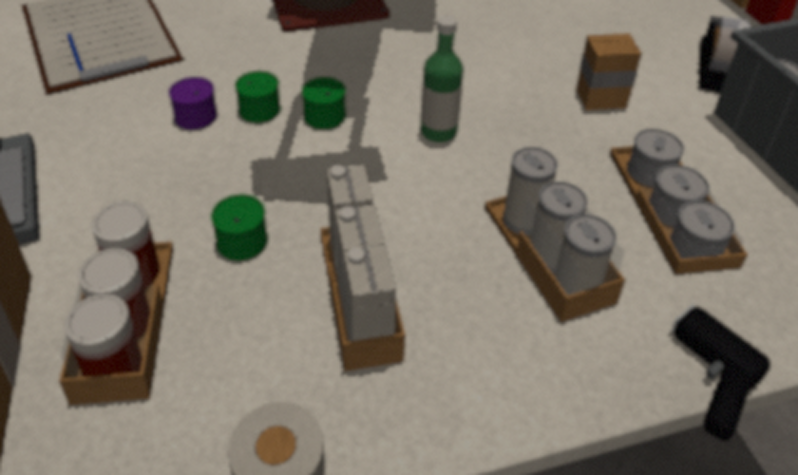

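View pics/finw.png

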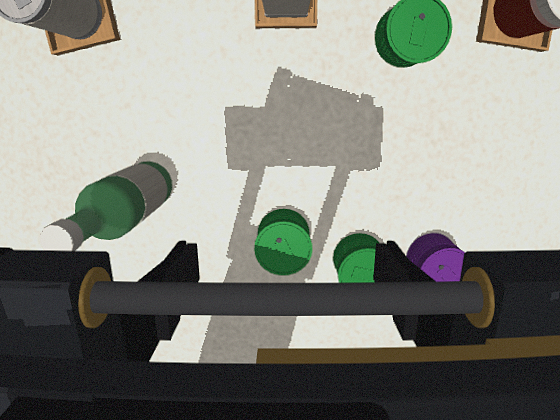

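All four items stand upright in the front places: jar at about (125,235), carton at (350,200), soup can at (530,190) and tin at (655,155) in the scene crop. The bottle, tea box and look-alikes have not moved.

```bash
python3 -c "
from workcell import r
print(r.job_done())"
```

```text
the job is handed in; nothing more can be done
None
```

The soup can, squat tin, sauce jar and drink carton each stand upright in the front place of their own tray; the oil bottle, tea box and look-alike tins stayed where they were, and the job is handed in at about 40 s of the 106 s allowed.

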